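Index the badge press and hold its guide rod in place

ROBOT

A 6-joint arm with a two-finger parallel gripper is mounted at the origin on the work surface. World frame = base frame: x ahead of the robot, y to its left, z up, the work surface at z = 0. Lengths are in m, angles in rad, forces in N, time in s.
With the tool pointing down it reaches from about 0.3 to 0.775 m from the base axis. Payload 14.6 kg.
Tool frame: the origin (TCP) lies midway between the tips of the shut fingers; the grasp point (between the pads) lies 19 mm behind it (ctrl.pinch_z is the distance from the TCP to the grasp point, in m); z points along the fingers, y is the line along which they close (so a half turn about z gives the same grasp; the last joint's range is limited). The gripper opens to 94 mm and grips with 3 to 60 N. Pads are 16 mm wide; open, the fingers measure 119 mm over their backs; the gripper's body (75 mm by 177 mm) begins 78 mm behind the grasp point.
Start: joints at [-1.272, 0.3, 1.521, -0, 1.321, -0.067], TCP at [0.197, -0.514, 0.205] pointing down, gripper open.
Joint ranges: [-3.03, 3.03], [-0.79, 2.21], [0.23, 2.52], [-1.04, 4.18], [0, 3.07], [-2.55, 2.55]. Speed limits (rad/s): [2.22, 2.22, 2.57, 3.14, 3.14, 3.14].

INTERFACE

Orientations are given as [roll, pitch, yaw] about the fixed x, y, z axes, in that order (R = Rz(yaw) Ry(pitch) Rx(roll)).
In Python, from station import ctrl gives the robot as it stands.
- The arm moves only by the tool jog_arm, never from a script. Its argument "motion" is a list of rows, each a list of 7 numbers: the shift along the tool's x, y, z in m, then the turn, a rotation vector about the tool's x, y, z in rad, then the opening, from -1 (shut) to 1 (fully open). In form: [[tx, ty, tz, rx, ry, rz, gripper], ...]. A call has 1 to 5 rows; each row shifts and turns the commanded pose from where the row before left it, along the tool's axes as they then stand; what a row does not reach is not made up. A row lasts 1/10 s, in which the tool goes at most 50 mm and 8.59 degrees, less where a joint would pass 70% of its speed; a pose out of reach is approached as far as the arm can. A call is refused whole if a number of a shift passes 0.05 or a number of a turn 0.15, either way. A call with a gripper value outside its range is refused whole. The fingers move at their own pace and stop on an object; "squeeze" is the grip in N (left out, the last holds). Time passes only in rows, so rows that do not move let the fingers close. It gives the time, the measured TCP pose, the force, the opening and the grip force at its end, in the units of the state.
- ctrl.get_obs(): the state, without advancing time (a new reading comes with each control period).
- ctrl.camera(name): name is "scene" or "top" or "wrist"; returns the picture (420x560x3 uint8, red, green, blue); there is no depth.
- ctrl.camera_model(name): a dict with "intrinsics" (3x3 intrinsics, pixels), "rvec" (rotation vector, rad) and "tvec" (3), from world to camera coordinates, as OpenCV has them. Camera axes: x right, y down, z forward; pixel columns grow to the right and rows downward; lengths in m; the calibration is good to about 2 mm. A picture is of the moment at which its call begins: read the wrist's pose just before it. camera_model takes no time and is no camera call; for the wrist camera it gives the pose at the moment of the call.
- ctrl.hand_in(): hands the job in; it is judged then, once.
The state is a dict: "time_s": time; "qpos": joint angles; "joint_vel": joint speeds; "tau": joint torques, N m; "ee_pos": TCP position; "eef_rot": TCP orientation; "force": force on the tool from outside, world axes, zero at the start; "moment": the same for the moment, N m; "grip_width": finger opening in m; "grip_force": force on a finger pad.
Only numpy, scipy, OpenCV 4.12 (cv2) and the standard library are available. Lean on these libraries where they do the work, as an engineer would, in place of code of your own. Each camera call takes 0.05 s, during which the arm holds its last target. There are 200 camera calls.

TASK

Pull up the orange sprung plunger knob on the green badge press, swing the die turret round by it until the turret's bushing lies under the bushing in the press's arm, and let the plunger drop home in its hole so that the turret is locked. Then take the rod with the orange head from the wooden stand and thread it straight down through the arm's bushing and on through the turret's bushing, until about 2 cm of it sticks out under the turret. Finish while still holding the rod up there, its head well clear of the arm and its foot clear of the base plate; leave the short blue-headed rod and everything else on the table alone.

Things in the scene. Friction and masses are not known exactly. Their poses are not given: they have to be found in the camera images.
- plunger_knob (a point): Centre of the orange cylindrical plunger knob (26 mm diameter, 28 mm tall, axis vertical) on the turret, 90 mm from the turret's axis on the side away from the turret's bushing; 105 mm above the table when the plunger is down. It swings with the turret. Free space all round it; the turret's top lies 18 mm below the knob's underside. Raising it takes 4 to 6 N against a spring
- plunger_pin (a joint): Lift of the plunger in m: 0 = fully down, 0.022 = end of its travel. Its 10 mm round-nosed pin stands 14 mm deep in the fixed index ring when down, so it must be lifted more than 14 mm (say 18 mm) before the turret can turn. The spring drives it down when let go; short of the hole it rests on top of the ring, 0.014
- turret_head (a joint): Angle of the turret in rad, counter-clockwise from above. 0 = working position: its bushing under the arm's bushing, and the plunger over its locking hole (1.6 mm wider than the pin). It starts between -1.2 and -0.8 with the plunger down in a long parking slot, free to turn in the slot only; it turns from -1.24 to 0.13 with slight friction (0.06 N m)
- turret_axis (a point): Point on the turret's vertical axis of rotation at the level of the turret's flat top, 73 mm above the table. The press is fixed to the table. This point's x axis points from the turret's axis to the arm's bushing (the knob is on the opposite side when the turret is at 0); a 45 x 70 mm column, 155 mm tall, stands 172 mm out along x, and a 44 mm wide arm runs from it to the arm's bushing
- upper_bushing (a point): Centre of the bore of the arm's bushing at its top face, 155 mm above the table; vertical bore 15 mm wide, 20 mm deep, in a 44 mm square green block with a brass ring on top. It is 80 mm from the turret's axis; its z axis is vertical
- lower_bushing (a point): Centre of the bore of the turret's bushing at the turret's top face, 73 mm above the table, 80 mm from the turret's axis; vertical bore 15 mm wide, 18 mm deep, with a brass ring on top; it swings with the turret. Below it is free space down to the base plate, whose top is 12 mm above the table
- rod_grip (a point): Centre of the orange square head (22 x 22 mm, 36 mm tall) of the long steel rod; sides along this point's x and y axes, z up along the rod. The head is on top of a 12 mm round shaft, 150 mm long, so the head's underside is 18 mm below this point and the foot 168 mm below it. The rod weighs about 0.16 kg. It stands loose and upright in one of the two holes of the stand (80 mm apart), 55 mm deep in it, and must be lifted more than 55 mm to come free
- rod_tip (a point): Centre of the foot of the same rod (tapered over the last 4 mm); 8 mm above the table at the start; z axis up along the rod
- rod: The long rod with the orange head; origin at its foot
- short_rod_grip (a point): Centre of the blue square head (22 x 22 x 36 mm) of the short rod (shaft 100 mm), in the other hole of the stand; not wanted here
- stand: Fixed wooden stand, 70 x 160 mm at the foot, 63 mm tall, with two 14 mm holes 40 mm either side of its centre along its y axis; origin under its centre
- marker_blue: Loose marker pen with a blue cap, 135 mm long, 14 mm thick, lying along its x axis; to be left alone
- marker_black: Loose black marker pen, 135 mm long, 14 mm thick, lying along its x axis; to be left alone
- pencil_case: Loose black pencil case with an orange edge, 85 x 200 x 52 mm, origin under its centre; to be left alone
- tape_roll: Loose roll of yellow tape, 90 mm across, 22 mm tall, lying flat, origin under its centre; to be left alone
- glue_stick: Loose white glue stick with a red cap, 28 mm across, 85 mm tall, standing, origin under its centre; to be left alone
There are look-alikes about, which are no part of the job. Leave any pink look-alike of the rod alone.

How it is judged:
On the way, in this order (a step that is already met when the one before it is completed fails the run):
1. the plunger is pulled up clear of the index ring (value of joint plunger_pin above 0.0145 m), for 0.1 s.
2. the turret is in its working position with the plunger dropped home (value of joint plunger_pin below 0.003 m and value of joint turret_head between -0.03 and 0.03 rad), for 0.2 s.
3. the rod's foot has passed into the arm's bushing, not yet in the turret's, with the turret locked (all of step 2 and horizontal distance between rod_tip and upper_bushing below 0.006 m and z of rod_tip in the frame of upper_bushing between -0.08 and -0.004 m), for 0.1 s.
At the end, for the whole second after the job is handed in: Turret within 0.03 rad, plunger within 3 mm of home; orange rod still, held by the fingers, upright within 0.06 rad in both bushings, foot 7+ mm under the turret and 6+ mm above the base plate, head 6+ mm above the arm; short rod within 20 mm, other things within 30 mm of their starts (all of step 2 and horizontal distance between rod_tip and lower_bushing below 0.005 m and horizontal distance between rod_grip and upper_bushing below 0.01 m and angle between rod_tip's own z axis and vertical below 0.06 rad and z of rod_tip in the frame of lower_bushing below -0.025 m and height (world z) of rod_tip above 0.018 m and z of rod_grip in the frame of upper_bushing above 0.024 m and contact force between rod and the fingers above 1 N and linear speed of rod below 0.02 m/s and distance of each of marker_blue, marker_black, pencil_case, tape_roll, glue_stick from where it was at the start of the episode below 0.03 m and distance of short_rod_grip from where it was at the start of the episode below 0.02 m); the arm keeps its last pose, push and grip.
It fails at once if the short blue-headed rod is pulled out or knocked about (distance of short_rod_grip from where it was at the start of the episode above 0.03 m).
It fails at once if a bystander is pushed away (distance of any of marker_blue, marker_black, pencil_case, tape_roll, glue_stick from where it was at the start of the episode above 0.05 m).
It also fails if it takes over 66 s, if anything falls off the work surface, if the arm or the gripper's body presses on something with over 40 N, if the wrist force passes 120 N, or if a joint passes its speed limit or range.

## Working session

There is one attempt and no reset: what is moved stays moved. The work goes in short steps, Python scripts to look and compute and a tool call to move; the robot and the scene stay as the last step left them, time stands still between calls to the robot, and variables do not carry over. Pictures are saved under pics/ and viewed, at most 10 in all, crops included, and the job is handed in when it is done.

Besides the shell and the picture viewer there is one more tool, called after ">>>" by a JSON object that holds its "op" and its "data", one argument or row to a line. jog_arm: Moves the arm, as the interface text tells. Its arguments: {"type":"object","properties":{"motion":{"type":"array"},"squeeze":{"type":"number"}},"required":["motion"]}

```bash
ls; mkdir -p pics
cat > h.py <<'E'
import numpy as np, cv2
from scipy.spatial.transform import Rotation as R
from station import ctrl
def snap(n,f):
    m=ctrl.camera_model(n); im=ctrl.camera(n); np.savez('pics/'+f+'.npz',K=m['intrinsics'],r=m['rvec'],t=m['tvec'],im=im)
    cv2.imwrite('pics/'+f+'.png',im[...,::-1]); return im
def cam(f):
    d=np.load('pics/'+f+'.npz'); Rm=cv2.Rodrigues(d['r'].astype(float).ravel())[0]; return d['K'],Rm,d['t'].ravel(),d['im']
def ray(f,uv):
    K,Rm,t,_=cam(f); d=Rm.T@np.linalg.solve(K,[uv[0],uv[1],1]); return -Rm.T@t,d
def onz(f,uv,z):
    c,d=ray(f,uv); return c+d*(z-c[2])/d[2]
def proj(f,p):
    K,Rm,t,_=cam(f); q=K@(Rm@np.array(p)+t); return q[:2]/q[2]
def tri(f1,a,f2,b):
    c1,d1=ray(f1,a);c2,d2=ray(f2,b)
    s=np.linalg.lstsq(np.c_[d1,-d2],c2-c1,rcond=None)[0]
    p,q=c1+d1*s[0],c2+d2*s[1]; return (p+q)/2,np.linalg.norm(p-q)
def blobs(f,lo,hi,mn=30):
    h=cv2.cvtColor(cam(f)[3],cv2.COLOR_RGB2HSV); m=cv2.inRange(h,np.array(lo),np.array(hi))
    n,l,s,c=cv2.connectedComponentsWithStats(m)
    return [(s[i][:5].tolist(),c[i].round(1).tolist()) for i in range(1,n) if s[i][4]>=mn]
def toolmove(dx,dy,dz):
    return R.from_euler('xyz',ctrl.get_obs()['eef_rot']).inv().apply([dx,dy,dz])
E
python3 - <<'E'
from h import *
print(ctrl.get_obs(), ctrl.pinch_z)
for n in('scene','top'):
    snap(n,n+'0'); c,_=ray(n+'0',(280,210)); print(n,c)
    print('orange',blobs(n+'0',(4,140,100),(16,255,255)))
    print('green',blobs(n+'0',(40,60,40),(85,255,255),100))
a=cv2.hconcat([cv2.resize(cv2.imread('pics/%s0.png'%n),(400,300)) for n in('scene','top')])
E
```

```text
pics
{'time_s': 0.0, 'qpos': array([-1.27159735e+00,  3.00482496e-01,  1.52155021e+00, -5.27565848e-06,
        1.32071978e+00, -6.65761816e-02]), 'joint_vel': array([ 7.71892665e-04,  2.46741404e-04,  6.12771023e-04, -2.45259292e-04,
       -2.53441768e-06,  6.88203794e-04]), 'tau': array([-1.27093477e-03, -5.31800687e+01, -3.52736199e+01,  7.07779988e-02,
        2.43757601e-02, -1.24771150e-04]), 'ee_pos': array([ 0.19665293, -0.51336761,  0.20489314]), 'eef_rot': array([-3.14043505e+00, -7.20613001e-05,  3.65776421e-01]), 'force': array([-0.2919927 ,  0.07809585,  0.2548482 ]), 'moment': array([ 0.04793645, -0.00823119, -0.03288333]), 'grip_force': 0.0, 'grip_width': 0.0940963031293123} 0.0188
scene [ 1.14150307 -0.53031132  0.76729859]
orange [([309, 72, 12, 8, 35], [314.5, 74.8]), ([293, 102, 104, 45, 1895], [345.5, 123.1]), ([312, 153, 69, 29, 177], [345.2, 169.4]), ([268, 187, 10, 14, 114], [272.1, 193.0]), ([428, 222, 35, 41, 212], [443.5, 244.2]), ([129, 226, 17, 21, 257], [137.2, 235.9]), ([97, 321, 24, 19, 90], [107.8, 330.6])]
green [([257, 0, 24, 34, 523], [268.9, 12.4]
[... 377 characters left out ...]
 242.0]), ([12, 242, 39, 12, 41], [31.4, 247.7]), ([0, 244, 17, 32, 106], [6.4, 263.2]), ([21, 247, 20, 7, 33], [29.2, 250.6]), ([418, 260, 11, 11, 98], [423.0, 265.0]), ([25, 283, 20, 12, 74], [34.5, 288.6]), ([391, 283, 57, 3, 64], [418.7, 284.3]), ([35, 296, 16, 9, 37], [42.7, 299.8]), ([68, 300, 21, 13, 79], [79.0, 306.1]), ([9, 304, 25, 20, 111], [22.5, 312.4]), ([98, 306, 16, 8, 41], [104.8, 309.6]), ([61, 309, 18, 8, 33], [68.8, 312.6]), ([43, 315, 19, 7, 37], [50.2, 318.5]), ([0, 317, 70, 23, 118], [30.5, 326.6]), ([67, 320, 16, 11, 52], [74.5, 324.1]), ([84, 324, 14, 11, 41], [90.4, 328.8]), ([71, 337, 30, 12, 51], [85.2, 343.2])]
green [([246, 138, 102, 136, 6583], [293.5, 198.6])]
```

View pics/scene0.png

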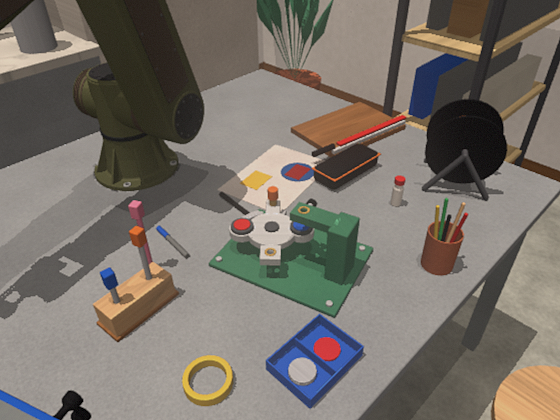

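View pics/top0.png

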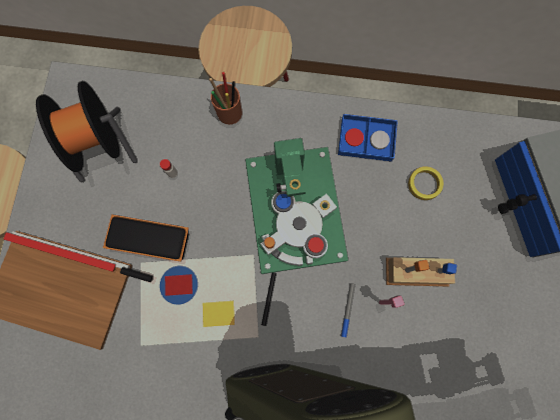

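The scene view shows the knob at (272,193), the rod's orange head at (138,236), and the arm ring near (303,210). In the top view the knob is at (269,242), the arm's ring at (295,184), the turret centre at (299,223), the turret bushing at (325,205), the orange rod head at (423,265), the blue head at (450,268) and the pink look-alike at (397,301).

```bash
python3 - <<'E'
from h import *
print('knob', tri('scene0',(272.5,194),'top0',(269,242)), onz('top0',(269,242),.119))
print('rodhead', tri('scene0',(138,236.5),'top0',(423,265.5)), onz('top0',(423,265.5),.19))
print('blue', onz('top0',(450,268),.145))
ub=onz('top0',(295,184),.155); ta=onz('top0',(299,223),.073); lb=onz('top0',(325,205),.073)
print('ub',ub,'ta',ta,'lb',lb, np.linalg.norm((ub-ta)[:2]),np.linalg.norm((lb-ta)[:2]))
print('green corners', [onz('top0',p,.012)[:2].round(3) for p in((246,158),(331,147),(348,262),(262,273))])
# brass masks
im=cam('top0')[3]
for nm,(a,b,c,d) in dict(press=(240,125,355,280),rod=(380,240,470,310)).items():
    cv2.imwrite('pics/c_%s.png'%nm, cv2.resize(im[b:d,a:c,::-1],None,fx=4 if nm=='press' else 4,fy=4 if nm=='press' else 4,interpolation=cv2.INTER_CUBIC)[:600])
E
python3 -c "
import cv2
a=cv2.imread('pics/c_press.png');b=cv2.imread('pics/c_rod.png')
import numpy as np
c=np.zeros((600,800,3),np.uint8);c[:a.shape[0],:a.shape[1]]=a;b=b[:, :340];c[:b.shape[0],460:460+b.shape[1]]=b;cv2.imwrite('pics/c.png',c)"
```

```text
knob (array([0.49582324, 0.09289524, 0.10370818]), np.float64(0.001205796484269022)) [0.49415249 0.09252404 0.119     ]
rodhead (array([ 0.47894809, -0.25495565,  0.17844241]), np.float64(0.0036312673083644348)) [ 0.47660043 -0.25317202  0.19      ]
blue [ 0.48451843 -0.32808512  0.145     ]
ub [0.633858   0.04844005 0.155     ] ta [0.55746765 0.02707122 0.073     ] lb [ 0.61177963 -0.03242532  0.073     ] 0.07932283774118494 0.08055823540888461
green corners [array([0.729, 0.192]), array([ 0.791, -0.035]), array([ 0.483, -0.112]), array([0.426, 0.105])]
```

View pics/c.png

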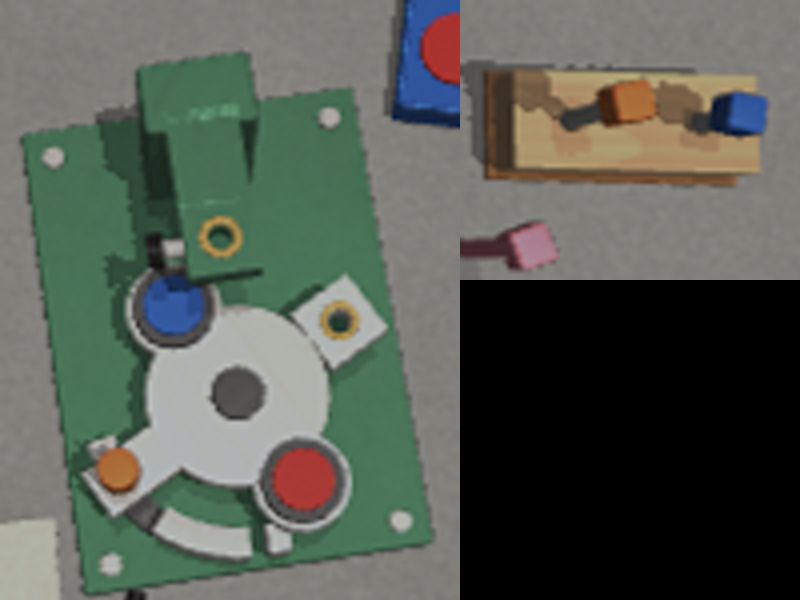

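The crop confirms the identification: arm ring at (220,237), turret ring at (340,320) and knob at (118,470). Radii come out at 79, 81 and 90 mm, as given, and the turret sits at about -1.09 rad. Next I move above the knob.

>>> {"op": "jog_arm", "data": {
  "motion": [
    [0, 0, -0.03, 0, 0, 0, 1],
    [0, 0, -0.03, 0, 0, 0, 1],
    [0.033, -0.0306, -0.01, 0, 0, 0, 1],
    [0.033, -0.0306, 0, 0, 0, 0, 1],
    [0.033, -0.0306, 0, 0, 0, 0, 1]
  ]
}}

```text
time_s: 0.6
ee_pos: [0.2566, -0.391, 0.2753]
eef_rot: [-3.141, -0.0, 0.365]
force: [0.9, -0.5, 0.0]
grip_width: 0.0943
grip_force: 0.0
```

>>> {"op": "jog_arm", "data": {
  "motion": [
    [0.033, -0.0306, 0, 0, 0, 0, 1],
    [0.033, -0.0306, 0, 0, 0, 0, 1],
    [0.033, -0.0306, 0, 0, 0, 0, 1],
    [0.033, -0.0306, 0, 0, 0, 0, 1],
    [0.033, -0.0306, 0, 0, 0, 0, 1]
  ]
}}

```text
time_s: 1.1
ee_pos: [0.356, -0.1888, 0.2754]
eef_rot: [3.142, -0.0, 0.366]
force: [0.8, -1.0, -0.9]
grip_width: 0.094
grip_force: 0.0
```

>>> {"op": "jog_arm", "data": {
  "motion": [
    [0.033, -0.0306, 0, 0, 0, 0, 1],
    [0.033, -0.0306, 0, 0, 0, 0, 1],
    [0.033, -0.0306, 0, 0, 0, 0, 1],
    [0.033, -0.0306, 0, 0, 0, 0, 1],
    [0.033, -0.0306, 0, 0, 0, 0, 1]
  ]
}}

```text
time_s: 1.6
ee_pos: [0.4554, 0.0133, 0.2754]
eef_rot: [3.142, 0.0, 0.366]
force: [0.7, -0.4, -0.1]
grip_width: 0.0937
grip_force: 0.0
```

>>> {"op": "jog_arm", "data": {
  "motion": [
    [0.033, -0.0306, 0, 0, 0, 0, 1],
    [0.033, -0.0306, 0, 0, 0, 0, 1],
    [0, 0, 0, 0, 0, -0.14, 1],
    [0, 0, 0, 0, 0, -0.14, 1],
    [0, 0, 0, 0, 0, -0.14, 1]
  ]
}}

```text
time_s: 2.1
ee_pos: [0.4947, 0.0925, 0.2749]
eef_rot: [-3.141, 0.001, 0.792]
force: [1.1, -0.0, 0.3]
grip_width: 0.0938
grip_force: 0.0
```

>>> {"op": "jog_arm", "data": {
  "motion": [
    [0, 0, 0, 0, 0, -0.14, 1],
    [0, 0, 0, 0, 0, -0.14, 1],
    [0, 0, 0, 0, 0, -0.14, 1],
    [0, 0, 0, 0, 0, -0.14, 1],
    [0, 0, 0, 0, 0, -0.14, 1]
  ]
}}

```text
time_s: 2.6
ee_pos: [0.4947, 0.0921, 0.2751]
eef_rot: [-3.141, 0.0, 1.492]
force: [1.3, -0.6, 0.5]
grip_width: 0.0942
grip_force: 0.0
```

>>> {"op": "jog_arm", "data": {
  "motion": [
    [0, 0, 0, 0, 0, -0.14, 1],
    [0, 0, 0, 0, 0, -0.14, 1],
    [0, 0, 0, 0, 0, -0.14, 1],
    [0, 0, 0, 0, 0, -0.14, 1],
    [0, 0, 0, 0, 0, -0.14, 1]
  ]
}}

```text
time_s: 3.1
ee_pos: [0.4947, 0.0921, 0.2752]
eef_rot: [-3.141, -0.0, 2.192]
force: [0.0, 1.0, 0.5]
grip_width: 0.094
grip_force: 0.0
```

>>> {"op": "jog_arm", "data": {
  "motion": [
    [0, 0, 0, 0, 0, -0.14, 1],
    [0, 0, 0, 0, 0, 0, 1],
    [0, 0, 0, 0, 0, 0, 1]
  ]
}}

```text
time_s: 3.4
ee_pos: [0.4947, 0.0921, 0.2753]
eef_rot: [-3.141, -0.0, 2.322]
force: [0.4, 0.9, -0.1]
grip_width: 0.0938
grip_force: 0.0
```

Run:
```python
from h import *
snap('wrist','w1'); print(ray('w1',(280,210)))
print(proj('w1',(.4945,.0925,.119)))
print(blobs('w1',(4,140,100),(16,255,255)))
print(proj('w1',(.634,.0484,.155)),proj('w1',(.557,.027,.073)))
```

```text
(array([0.44265153, 0.14948834, 0.45564379]), array([ 0.1868284 , -0.20695038, -0.96048419]))
[280.66790882 189.27541986]
[([404, 0, 73, 40, 298], [435.3, 18.0]), ([270, 172, 25, 29, 555], [282.4, 186.5]), ([88, 304, 22, 20, 66], [99.1, 310.8])]
[355.7936852  327.99959166] [281.62443663 257.31127811]
```

View pics/w1.png

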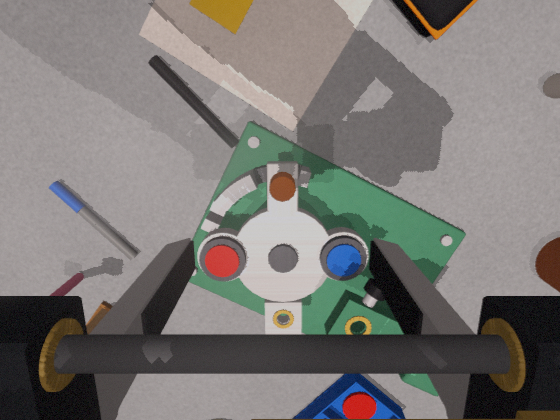

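In the wrist view the knob is at (282,186), the turret centre at (283,258), the turret ring at (283,318) and the arm ring at (358,326). All are close to the predictions.

Run:
```python
from h import *
k=onz('w1',(282.4,186),.115);t=onz('w1',(283.3,258.3),.0755);u=onz('w1',(358,326.3),.155);l=onz('w1',(283.5,318.3),.073)
print(k,t,u,l)
n=lambda a:(np.linalg.norm(a[:2]),np.arctan2(a[1],a[0]))
print(n(t-k),n(u-t),n(l-t),n(l-k))
print(tri('w1',(358,326.3),'top0',(295,184.2)))
print(ctrl.get_obs()['ee_pos'], toolmove(*(k-ctrl.get_obs()['ee_pos'])))
```

```text
[0.49412318 0.09533887 0.115     ] [0.55848064 0.02821662 0.0755    ] [0.63419577 0.05112227 0.155     ] [ 0.61289776 -0.02944362  0.073     ]
(np.float64(0.0929907442303344), np.float64(-0.806423319906494)) (np.float64(0.0791040448988574), np.float64(0.2937708635718662)) (np.float64(0.07928383526269468), np.float64(-0.8143265351062041)) (np.float64(0.17227324295838878), np.float64(-0.8100605189270195))
(array([0.635123  , 0.04931785, 0.15197251]), np.float64(0.002509367594332171))
[0.49475344 0.09209647 0.2753292 ] [0.00277105 0.00177831 0.16032942]
```

>>> {"op": "jog_arm", "data": {
  "motion": [
    [0, 0, 0.045, 0, 0, 0, 1],
    [0, 0, 0.045, 0, 0, 0, 0.5],
    [0, 0, 0.04, 0, 0, 0, 0.2],
    [0, 0, 0.035, 0, 0, 0, 0.2],
    [0, 0, 0.02, 0, 0, 0, 0.2]
  ],
  "squeeze": 35
}}

```text
time_s: 3.95
ee_pos: [0.4936, 0.0919, 0.0877]
eef_rot: [-3.139, -0.002, 2.323]
force: [-0.5, -0.4, -0.3]
grip_width: 0.0652
grip_force: 0.0
```

>>> {"op": "jog_arm", "data": {
  "motion": [
    [0, 0, 0, 0, 0, 0, 0.2],
    [0, 0, 0, 0, 0, 0, -1],
    [0, 0, 0, 0, 0, 0, -1],
    [0, 0, 0, 0, 0, 0, -1],
    [0, 0, 0, 0, 0, 0, -1]
  ]
}}

```text
time_s: 4.45
ee_pos: [0.4952, 0.0921, 0.0913]
eef_rot: [3.14, 0.001, 2.326]
force: [-0.6, 0.2, -0.4]
grip_width: 0.0276
grip_force: 0.0
```

>>> {"op": "jog_arm", "data": {
  "motion": [
    [0, 0, 0, 0, 0, 0, -1],
    [0, 0, 0, 0, 0, 0, -1],
    [0, 0, 0, 0, 0, 0, -1]
  ]
}}

```text
time_s: 4.75
ee_pos: [0.4951, 0.0921, 0.0911]
eef_rot: [3.141, 0.001, 2.326]
force: [-0.5, 0.0, 7.2]
grip_width: 0.0257
grip_force: 35.0
```

>>> {"op": "jog_arm", "data": {
  "motion": [
    [0, 0, -0.006, 0, 0, 0, -1],
    [0, 0, -0.006, 0, 0, 0, -1],
    [0, 0, -0.006, 0, 0, 0, -1],
    [0, 0, 0, 0, 0, 0, -1],
    [0, 0, 0, 0, 0, 0, -1]
  ]
}}

```text
time_s: 5.25
ee_pos: [0.4949, 0.092, 0.1084]
eef_rot: [3.141, 0.0, 2.326]
force: [4.1, -2.4, -5.7]
grip_width: 0.0257
grip_force: 35.0
```

>>> {"op": "jog_arm", "data": {
  "motion": [
    [0, 0, -0.001, 0, 0, 0, -1],
    [-0.0005, -0.009, 0, 0, 0, -0.1, -1],
    [-0.0005, -0.009, 0, 0, 0, -0.1, -1],
    [0, 0, 0, 0, 0, 0, -1]
  ]
}}

```text
time_s: 5.65
ee_pos: [0.4827, 0.0779, 0.1094]
eef_rot: [-3.141, 0.0, 2.529]
force: [3.3, -1.0, -5.5]
grip_width: 0.0255
grip_force: 35.0
```

>>> {"op": "jog_arm", "data": {
  "motion": [
    [-0.0005, -0.009, 0, 0, 0, -0.1, -1],
    [-0.0005, -0.009, 0, 0, 0, -0.1, -1],
    [-0.0005, -0.009, 0, 0, 0, -0.1, -1],
    [-0.0005, -0.009, 0, 0, 0, -0.1, -1],
    [0, 0, 0, 0, 0, 0, -1]
  ]
}}

```text
time_s: 6.15
ee_pos: [0.4688, 0.0452, 0.1095]
eef_rot: [3.141, 0.0, 2.927]
force: [3.8, -0.4, -5.9]
grip_width: 0.0254
grip_force: 35.0
```

>>> {"op": "jog_arm", "data": {
  "motion": [
    [-0.0005, -0.009, 0, 0, 0, -0.1, -1],
    [-0.0005, -0.009, 0, 0, 0, -0.1, -1],
    [-0.0005, -0.009, 0, 0, 0, -0.1, -1],
    [-0.0005, -0.009, 0, 0, 0, -0.1, -1],
    [0, 0, 0, 0, 0, 0, -1]
  ]
}}

```text
time_s: 6.65
ee_pos: [0.4686, 0.0097, 0.1094]
eef_rot: [3.141, 0.0, -2.958]
force: [4.2, 2.2, -5.6]
grip_width: 0.0252
grip_force: 35.0
```

Run:
```python
from h import *
o=ctrl.get_obs();print(o['ee_pos'],o['force'])
for n in('top','wrist'):
    snap(n,n+'2')
im=cam('top2')[3][125:280,240:355]
w=cam('wrist2')[3]
c=np.zeros((420,800,3),np.uint8);c[:,:560]=w[...,::-1];r=cv2.resize(im[...,::-1],(240,324),interpolation=cv2.INTER_CUBIC);c[:324,560:]=r
cv2.imwrite('pics/c2.png',c)
```

```text
[0.46860502 0.0096596  0.10939369] [ 4.22587245  2.15797391 -5.64283734]
```

View pics/c2.png

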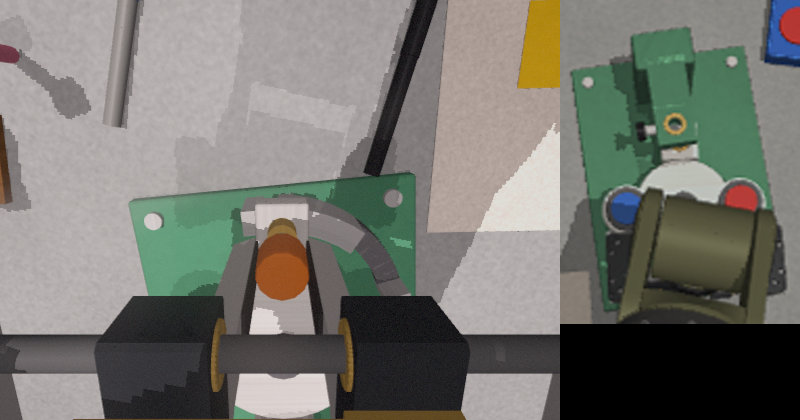

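The knob is held raised and the turret is about 0.09 rad short. I'll step to about 0.05 short, open slightly so the pin rests on the ring, then sweep until it drops.

>>> {"op": "jog_arm", "data": {
  "motion": [
    [-0.0001, -0.0035, 0, 0, 0, -0.04, -1],
    [0, 0, 0.003, 0, 0, 0, -1],
    [0, 0, 0, 0, 0, 0, -0.36],
    [0, 0, 0, 0, 0, 0, -0.36],
    [0, 0, 0, 0, 0, 0, -0.36]
  ]
}}

```text
time_s: 7.25
ee_pos: [0.4691, 0.0065, 0.1067]
eef_rot: [-3.142, -0.0, -2.918]
force: [0.7, -0.1, -0.3]
grip_width: 0.03
grip_force: 0.0
```

>>> {"op": "jog_arm", "data": {
  "motion": [
    [0, -0.001, 0, 0, 0, -0.01, -0.36],
    [0, -0.001, 0, 0, 0, -0.01, -0.36],
    [0, -0.0005, 0, 0, 0, -0.005, -0.36],
    [0, 0, 0, 0, 0, 0, -0.36]
  ]
}}

```text
time_s: 7.65
ee_pos: [0.4697, 0.0038, 0.1065]
eef_rot: [-3.141, 0.0, -2.892]
force: [-0.2, -0.6, -0.9]
grip_width: 0.0303
grip_force: 0.0
```

>>> {"op": "jog_arm", "data": {
  "motion": [
    [0, -0.0005, 0, 0, 0, -0.005, -0.36],
    [0, -0.0005, 0, 0, 0, -0.005, -0.36],
    [0, -0.0005, 0, 0, 0, -0.005, -0.36],
    [0, -0.0005, 0, 0, 0, -0.005, -0.36]
  ]
}}

```text
time_s: 8.05
ee_pos: [0.4702, 0.0019, 0.1064]
eef_rot: [-3.142, -0.0, -2.872]
force: [-0.8, 0.9, 0.0]
grip_width: 0.0301
grip_force: 0.0
```

>>> {"op": "jog_arm", "data": {
  "motion": [
    [0, -0.0005, 0, 0, 0, -0.005, -0.36],
    [0, -0.0005, 0, 0, 0, -0.005, -0.36],
    [0, 0, 0, 0, 0, 0, -0.36]
  ]
}}

```text
time_s: 8.35
ee_pos: [0.4705, 0.0009, 0.1065]
eef_rot: [-3.142, 0.0, -2.862]
force: [0.3, 0.9, 0.7]
grip_width: 0.0301
grip_force: 0.0
```

>>> {"op": "jog_arm", "data": {
  "motion": [
    [0, -0.0005, 0, 0, 0, -0.005, -0.36],
    [0, -0.0005, 0, 0, 0, -0.005, -0.36],
    [0, 0, 0, 0, 0, 0, -0.36]
  ]
}}

```text
time_s: 8.65
ee_pos: [0.4708, -0.0, 0.1065]
eef_rot: [-3.142, 0.0, -2.852]
force: [-0.2, -0.5, -0.9]
grip_width: 0.0301
grip_force: 0.0
```

>>> {"op": "jog_arm", "data": {
  "motion": [
    [0, -0.0005, 0, 0, 0, -0.005, -0.36],
    [0, -0.0005, 0, 0, 0, -0.005, -0.36],
    [0, 0, 0, 0, 0, 0, -0.36]
  ]
}}

```text
time_s: 8.95
ee_pos: [0.471, -0.0008, 0.1065]
eef_rot: [3.141, 0.0, -2.842]
force: [-0.3, 1.7, 0.8]
grip_width: 0.0297
grip_force: 0.9
```

Run:
```python
from h import *
o=ctrl.get_obs();print(o['ee_pos'],o['force'])
for n in('scene','wrist'):
    snap(n,n+'3'); print(blobs(n+'3',(4,140,60),(16,255,255)))
a=cam('scene3')[3][150:320,200:380,::-1]; b=cam('wrist3')[3][160:400,150:420,::-1]
c=np.zeros((420,800,3),np.uint8);c[:378,:400]=cv2.resize(a,(400,378));c[:356,400:]=cv2.resize(b,(400,356));cv2.imwrite('pics/c3.png',c)
```

```text
[ 0.47104565 -0.0008036   0.10645565] [-0.31392068  1.68112492  0.8017153 ]
[([279, 71, 23, 12, 35], [289.1, 77.1]), ([309, 72, 12, 9, 36], [314.4, 75.0]), ([292, 102, 105, 45, 1996], [343.7, 123.4]), ([312, 153, 69, 29, 185], [345.3, 169.3]), ([521, 159, 39, 23, 361], [540.9, 169.3]), ([234, 198, 9, 16, 87], [238.8, 205.9]), ([428, 223, 36, 52, 328], [447.5, 247.4]), ([129, 226, 18, 21, 265], [137.7, 236.0]), ([97, 321, 39, 21, 132], [114.0, 331.4])]
[([0, 78, 20, 95, 1273], [11.1, 124.1]), ([262, 224, 50, 62, 2387], [286.1, 254.9])]
```

View pics/c3.png

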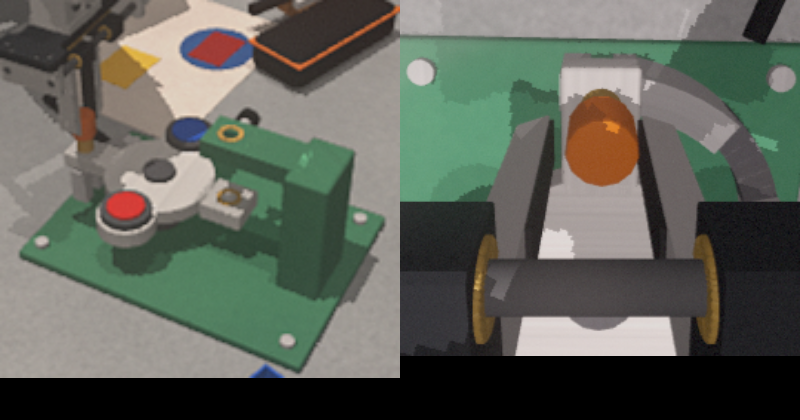

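Scene crop: the turret bushing is under the arm and the knob is at (239,206) full-frame. The wrist view shows the knob centred between the fingers. I'll compare with expected pixels for knob up and knob down.

Run:
```python
from h import *
for z in(.105,.119):
    for p in((.4713,.003),(.4713,-.001)):
        print(z,p,'scene c,top,bot',[proj('scene3',(*p,z+d)).round(1) for d in(0,.014,-.014)],'wrist top',proj('wrist3',(*p,z+.014)).round(1))
print('start check',[proj('scene0',(.496,.0927,.105+d)).round(1) for d in(0,.014,-.014)], 'blob0 rows 187..201')
```

```text
0.105 (0.4713, 0.003) scene c,top,bot [array([237.9, 205.6]), array([237.6, 200.9]), array([238.3, 210.3])] wrist top [286.4 264.7]
0.105 (0.4713, -0.001) scene c,top,bot [array([236.6, 206.4]), array([236.2, 201.6]), array([237. , 211.1])] wrist top [278.9 262.6]
0.119 (0.4713, 0.003) scene c,top,bot [array([237.6, 200.9]), array([237.2, 196. ]), array([237.9, 205.6])] wrist top [286.8 277.4]
0.119 (0.4713, -0.001) scene c,top,bot [array([236.2, 201.6]), array([235.8, 196.8]), array([236.6, 206.4])] wrist top [278.7 275.1]
start check [array([272.7, 193.6]), array([272.6, 188.9]), array([272.8, 198.2])] blob0 rows 187..201
```

>>> {"op": "jog_arm", "data": {
  "motion": [
    [0, -0.0005, 0, 0, 0, 0, -0.36],
    [0, -0.0005, 0, 0, 0, 0, -0.36],
    [0, 0, 0, 0, 0, 0, -0.36]
  ]
}}

```text
time_s: 9.35
ee_pos: [0.4712, -0.0014, 0.1065]
eef_rot: [3.14, -0.0, -2.842]
force: [-1.8, 7.2, 1.5]
grip_width: 0.0304
grip_force: 3.6
```

The rising push force (7 N) and the knob's row (206, expected 205.6 when down) both say the plunger has dropped home. Now I release it and go to the rod.

>>> {"op": "jog_arm", "data": {
  "motion": [
    [0, 0.0015, 0, 0, 0, 0, -0.36],
    [0, 0, 0, 0, 0, 0, 0.2],
    [0, 0, 0, 0, 0, 0, 0.2],
    [0, 0, 0, 0, 0, 0, 0.2],
    [0, 0, -0.02, 0, 0, 0, 0.2]
  ]
}}

```text
time_s: 9.85
ee_pos: [0.4698, -0.0005, 0.1248]
eef_rot: [3.14, -0.004, -2.843]
force: [-0.8, -0.1, 0.2]
grip_width: 0.0558
grip_force: 0.0
```

>>> {"op": "jog_arm", "data": {
  "motion": [
    [0, 0, -0.045, 0, 0, 0, 0.2],
    [0, 0, -0.045, 0, 0, 0, 0.2],
    [0, 0, -0.045, 0, 0, 0, 0.2],
    [0, 0, -0.045, 0, 0, 0, 0.2],
    [0.0113, -0.0406, 0, 0, 0, 0, 0.2]
  ]
}}

```text
time_s: 10.35
ee_pos: [0.4735, -0.0409, 0.3125]
eef_rot: [-3.138, 0.009, -2.838]
force: [0.7, 0.2, 0.3]
grip_width: 0.0566
grip_force: 0.0
```

>>> {"op": "jog_arm", "data": {
  "motion": [
    [0.0113, -0.0406, 0, 0, 0, 0, 0.2],
    [0.0113, -0.0406, 0, 0, 0, 0, 0.2],
    [0.0113, -0.0406, 0, 0, 0, 0, 0.2],
    [0.0113, -0.0406, 0, 0, 0, 0, 0.2],
    [0.0113, -0.0406, 0, 0, 0, 0, 0.2]
  ]
}}

```text
time_s: 10.85
ee_pos: [0.4776, -0.2551, 0.3065]
eef_rot: [-3.141, 0.0, -2.843]
force: [0.2, 0.1, 0.1]
grip_width: 0.0565
grip_force: 0.0
```

>>> {"op": "jog_arm", "data": {
  "motion": [
    [0, 0, 0, 0, 0, 0.148, 0.2],
    [0, 0, 0, 0, 0, 0.148, 0.2],
    [0, 0, 0, 0, 0, 0.148, 0.2],
    [0, 0, 0, 0, 0, 0.148, 0.2],
    [0, 0, 0, 0, 0, 0.148, 0.2]
  ]
}}

```text
time_s: 11.35
ee_pos: [0.4778, -0.2534, 0.3064]
eef_rot: [-3.141, -0.0, 2.694]
force: [0.3, -0.9, 1.4]
grip_width: 0.0566
grip_force: 0.0
```

>>> {"op": "jog_arm", "data": {
  "motion": [
    [0, 0, 0, 0, 0, 0.148, 0.2],
    [0, 0, 0, 0, 0, 0.148, 0.2],
    [0, 0, 0, 0, 0, 0.148, 0.2],
    [0, 0, 0, 0, 0, 0.148, 0.2],
    [0, 0, 0, 0, 0, 0.148, 0.2]
  ]
}}

```text
time_s: 11.85
ee_pos: [0.4778, -0.2533, 0.3063]
eef_rot: [-3.141, -0.0, 1.955]
force: [-0.7, -0.1, -0.3]
grip_width: 0.0565
grip_force: 0.0
```

>>> {"op": "jog_arm", "data": {
  "motion": [
    [0, 0, 0, 0, 0, 0.148, 0.2],
    [0, 0, 0, 0, 0, 0.148, 0.2],
    [0, 0, 0, 0, 0, 0, 0.2],
    [0, 0, 0, 0, 0, 0, 0.2]
  ]
}}

```text
time_s: 12.25
ee_pos: [0.4779, -0.2533, 0.3064]
eef_rot: [-3.141, 0.0, 1.669]
force: [0.6, -0.6, 0.1]
grip_width: 0.0566
grip_force: 0.0
```

Run:
```python
from h import *
o=ctrl.get_obs();print(o['ee_pos'],o['eef_rot'])
snap('wrist','w4');print('knob',end='');snap('scene','scene4')
print(blobs('scene4',(4,140,60),(16,255,255)));print(blobs('w4',(4,140,60),(16,255,255)),blobs('w4',(105,140,60),(125,255,255)))
```

```text
[ 0.47788078 -0.25328259  0.30639138] [-3.14148122e+00  3.78133083e-05  1.66924136e+00]
knob[([309, 72, 12, 9, 36], [314.7, 75.1]), ([293, 102, 104, 45, 1906], [345.4, 123.2]), ([312, 153, 69, 29, 184], [345.5, 169.3]), ([521, 159, 39, 23, 359], [540.9, 169.3]), ([232, 198, 11, 16, 143], [237.1, 205.3]), ([427, 223, 37, 52, 368], [447.2, 248.4]), ([129, 226, 18, 21, 266], [137.6, 236.0]), ([97, 321, 42, 21, 147], [115.4, 331.1])]
[([267, 179, 29, 35, 797], [281.2, 196.4])] [([507, 25, 53, 132, 3873], [537.3, 95.8]), ([143, 38, 38, 17, 408], [161.3, 45.9]), ([271, 252, 23, 21, 366], [281.7, 262.2]), ([313, 374, 71, 45, 2816], [346.0, 396.6]), ([539, 398, 7, 16, 53], [542.0, 405.5])]
```

View pics/w4.png

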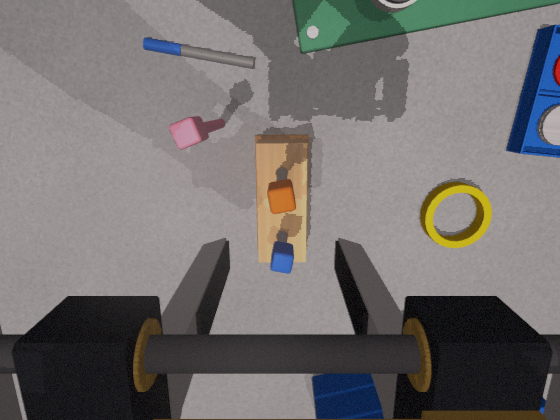

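The wrist view shows the orange head at (281,196) with its shaft going up-image into the stand, turned about 6° CCW. The blue head is at (282,262) and the pink rod is at left (186,132). In the scene view the knob is still down (row 205).

Run:
```python
from h import *
print(proj('w4',(.478,-.2535,.194)),proj('w4',(.478,-.2535,.158)),proj('w4',(.478,-.2535,.176)))
h=cv2.cvtColor(cam('w4')[3],cv2.COLOR_RGB2HSV); m=cv2.inRange(h,np.array((4,140,60)),np.array((16,255,255)))[175:218,262:300]
v=np.where(m>0,h[175:218,262:300,2],0); print('V rows',[int(np.median(r[r>0])) if (r>0).any() else 0 for r in v])
print(cv2.minAreaRect(cv2.findNonZero(m)))
p=onz('w4',(281.5,202),.194); print(p, tri('w4',(281.2,196.4),'top0',(423,265.5)), tri('w4',(281.2,196.4),'scene0',(137.5,236)))
```

```text
[281.28721906 202.24138863] [281.34846579 192.32250982] [281.3195018  197.01321305]
V rows [0, 0, 0, 0, 121, 106, 106, 107, 106, 107, 108, 108, 111, 143, 171, 183, 192, 196, 195, 196, 197, 196, 196, 196, 196, 196, 197, 196, 197, 197, 196, 197, 196, 196, 196, 195, 189, 184, 180, 0, 0, 0, 0]
((18.908000946044922, 21.244001388549805), (31.931055068969727, 26.20671844482422), 79.69515228271484)
[ 0.47815719 -0.25327304  0.194     ] (array([ 0.47669534, -0.25005978,  0.19459817]), np.float64(0.0036749278798575186)) (array([ 0.47762685, -0.25284437,  0.17762335]), np.float64(0.0006757009901507568))
```

>>> {"op": "jog_arm", "data": {
  "motion": [
    [0, 0, 0.04, 0, 0, -0.12, 0.2],
    [0, 0, 0.04, 0, 0, 0, 0.2],
    [0, 0, 0.04, 0, 0, 0, 0.2],
    [0, 0, 0.027, 0, 0, 0, 0.2],
    [0, 0, 0, 0, 0, 0, 0.2]
  ],
  "squeeze": 40
}}

```text
time_s: 12.85
ee_pos: [0.4765, -0.2524, 0.1562]
eef_rot: [-3.137, -0.004, 1.787]
force: [-0.2, -0.6, 1.1]
grip_width: 0.0564
grip_force: 0.0
```

>>> {"op": "jog_arm", "data": {
  "motion": [
    [0, 0, 0, 0, 0, 0, -1],
    [0, 0, 0, 0, 0, 0, -1],
    [0, 0, 0, 0, 0, 0, -1],
    [0, 0, 0, 0, 0, 0, -1],
    [0, 0, 0, 0, 0, 0, -1]
  ]
}}

```text
time_s: 13.35
ee_pos: [0.478, -0.2533, 0.1601]
eef_rot: [3.141, 0.001, 1.785]
force: [-1.8, -1.1, 4.6]
grip_width: 0.0217
grip_force: 40.0
```

>>> {"op": "jog_arm", "data": {
  "motion": [
    [0, 0, -0.02, 0, 0, 0, -1],
    [0, 0, -0.02, 0, 0, 0, -1],
    [0, 0, -0.02, 0, 0, 0, -1],
    [0, 0, -0.03, 0, 0, 0, -1],
    [0, 0, -0.03, 0, 0, 0, -1]
  ]
}}

```text
time_s: 13.85
ee_pos: [0.4777, -0.253, 0.2803]
eef_rot: [-3.141, -0.001, 1.785]
force: [1.6, -0.0, -3.0]
grip_width: 0.0217
grip_force: 40.0
```

>>> {"op": "jog_arm", "data": {
  "motion": [
    [0, 0, -0.03, 0, 0, 0, -1],
    [0, 0, -0.03, 0, 0, 0, -1],
    [0, 0, -0.02, 0, 0, 0, -1],
    [0, 0, 0, 0, 0, 0, -1],
    [0, 0, 0, 0, 0, 0, -1]
  ]
}}

```text
time_s: 14.35
ee_pos: [0.4778, -0.2531, 0.3584]
eef_rot: [-3.141, -0.001, 1.785]
force: [-0.5, 0.9, -2.1]
grip_width: 0.0218
grip_force: 40.0
```

Run:
```python
from h import *
o=ctrl.get_obs();p=o['ee_pos'];print(p,o['eef_rot'],o['force'],o['grip_width'])
snap('scene','s5');snap('top','t5')
for n in('s5','t5'): print(proj(n,p+[0,0,.019]),proj(n,p+[0,0,-.149]),blobs(n,(4,140,60),(16,255,255),60)[:8])
print(toolmove(.634-p[0],.050-p[1],0))
a=cam('s5')[3][100:320,60:340,::-1]; cv2.imwrite('pics/c5.png',cv2.resize(a,(763,600),interpolation=cv2.INTER_CUBIC))
```

```text
[ 0.47782048 -0.25313592  0.35836515] [-3.14087117e+00 -7.10750020e-04  1.78486473e+00] [-0.53691233  0.92463426 -2.06773202] 0.021788913456051988
[113.61613741 145.82533143] [134.25254969 223.49683574] [([294, 102, 105, 45, 1930], [345.0, 123.3]), ([104, 136, 13, 24, 172], [109.5, 147.6]), ([312, 153, 69, 29, 184], [345.5, 169.3]), ([521, 159, 39, 23, 359], [541.0, 169.3]), ([232, 198, 11, 16, 140], [237.1, 205.3]), ([427, 222, 37, 53, 356], [447.3, 248.3]), ([97, 321, 43, 21, 153], [115.9, 330.8])]
[454.88491735 255.59705689] [425.74599995 264.1438683 ] [([217, 85, 11, 22, 71], [222.1, 92.4]), ([211, 88, 30, 36, 374], [228.7, 110.4]), ([50, 103, 50, 51, 1595], [72.5, 128.8]), ([103, 215, 85, 46, 398], [148.8, 237.7]), ([15, 243, 99, 29, 105], [64.0, 257.4]), ([0, 244, 16, 31, 85], [6.9, 260.1]), ([301, 252, 11, 11, 87], [305.5, 257.3]), ([0, 317, 74, 24, 131], [33.3, 327.4])]
[2.63045520e-01 2.17003410e-01 6.95012364e-05]
```

View pics/c5.png

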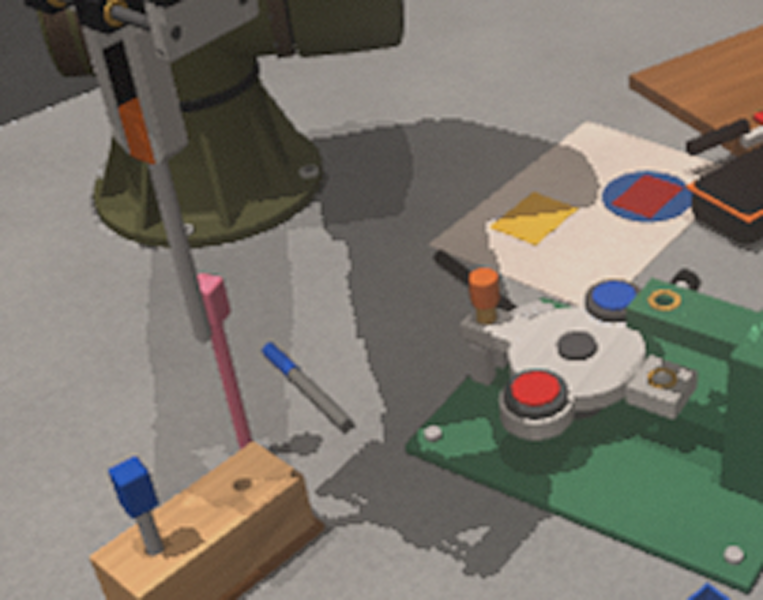

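The rod hangs upright in the grip, with its foot at (134,224) full-frame where predicted. The stand, blue rod and locked turret are undisturbed. Next, over the arm's bushing.

>>> {"op": "jog_arm", "data": {
  "motion": [
    [0.0291, 0.0242, 0, 0, 0, 0, -1],
    [0.0291, 0.0242, 0, 0, 0, 0, -1],
    [0.0291, 0.0242, 0, 0, 0, 0, -1],
    [0.0291, 0.0242, 0, 0, 0, 0, -1],
    [0.0291, 0.0242, 0, 0, 0, 0, -1]
  ]
}}

```text
time_s: 14.95
ee_pos: [0.5656, -0.0838, 0.3581]
eef_rot: [-3.14, -0.001, 1.785]
force: [0.5, -1.3, -1.4]
grip_width: 0.0218
grip_force: 40.0
```

>>> {"op": "jog_arm", "data": {
  "motion": [
    [0.0291, 0.0242, 0, 0, 0, 0, -1],
    [0.0291, 0.0242, 0, 0, 0, 0, -1],
    [0.0291, 0.0242, 0, 0, 0, 0, -1],
    [0.0291, 0.0242, 0, 0, 0, 0, -1],
    [0, 0, 0, 0, 0, 0, -1]
  ]
}}

```text
time_s: 15.45
ee_pos: [0.636, 0.0528, 0.3567]
eef_rot: [-3.138, -0.001, 1.789]
force: [-0.1, -0.4, -3.3]
grip_width: 0.0217
grip_force: 40.0
```

>>> {"op": "jog_arm", "data": {
  "motion": [
    [0, 0, 0.015, 0, 0, 0, -1],
    [0, 0, 0.015, 0, 0, 0, -1],
    [0, 0, 0, 0, 0, 0, -1],
    [0, 0, 0, 0, 0, 0, -1],
    [0, 0, 0, 0, 0, 0, -1]
  ]
}}

```text
time_s: 15.95
ee_pos: [0.6352, 0.0487, 0.3302]
eef_rot: [3.141, 0.0, 1.784]
force: [0.4, 0.1, -1.7]
grip_width: 0.0219
grip_force: 40.0
```

Run:
```python
from h import *
o=ctrl.get_obs();p=o['ee_pos'];print(p,o['eef_rot'],o['force'])
for n in('scene','top','wrist'): snap(n,n+'6')
for n in('scene6','top6','wrist6'): print(n,'foot',proj(n,p+[0,0,-.152]).round(1),'below@.155',proj(n,[p[0],p[1],.155]).round(1))
def crop(n,c,s,k): 
    x,y=int(c[0]),int(c[1]); return cv2.resize(cam(n)[3][max(y-s,0):y+s,max(x-s,0):x+s,::-1],(k,k),interpolation=cv2.INTER_CUBIC)
a=crop('scene6',proj('scene6',[p[0],p[1],.17]),30,400);b=crop('wrist6',proj('wrist6',[p[0],p[1],.155]),70,400)
print(proj('scene6',[p[0],p[1],.17]).astype(int)-30,proj('wrist6',[p[0],p[1],.155]).astype(int)-70)
cv2.imwrite('pics/c6.png',cv2.hconcat([a,b]))
```

```text
[0.6352112  0.04870176 0.33020431] [3.14068813e+00 2.17693848e-04 1.78448196e+00] [ 0.39445636  0.06777826 -1.6583372 ]
scene6 foot [304.  201.9] below@.155 [303.7 210.6]
top6 foot [295.2 180.7] below@.155 [295.  183.4]
wrist6 foot [280.9 191.3] below@.155 [280.9 186. ]
[273 175] [210 115]
```

View pics/c6.png

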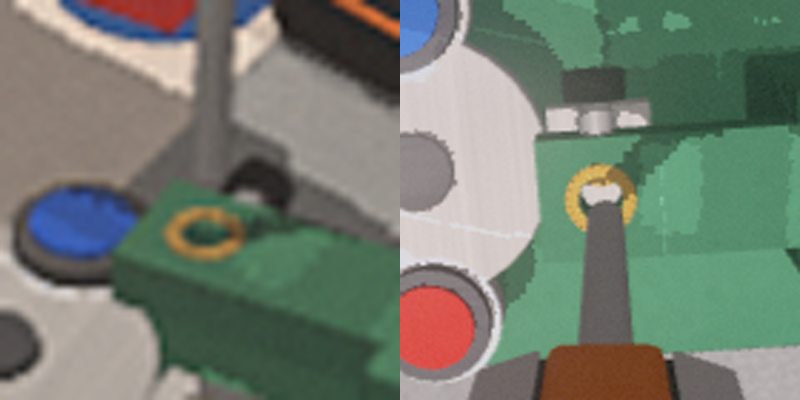

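Scene crop: the foot is at (305,203) and the ring at (303.6,210), matching the expected (304,202) and (303.7,210.6). Wrist crop: the ring is at about (280,185), with the shaft ending over it. I'll measure the rings and shaft numerically.

Run:
```python
from h import *
p=np.array([.6352,.0487,.3302])
def ring(f,x0,y0,x1,y1):
    h=cv2.cvtColor(cam(f)[3],cv2.COLOR_RGB2HSV)[y0:y1,x0:x1]; m=cv2.inRange(h,np.array((14,110,70)),np.array((32,255,255)))
    q=cv2.findNonZero(m); hull=cv2.convexHull(q); e=cv2.fitEllipse(hull); return np.array(e[0])+[x0,y0],e[1],len(q)
for f,b in(('wrist6',(262,165,300,205)),('scene6',(290,200,316,220)),('scene0',(290,200,316,220)),('top0',(285,174,305,194)),('top6',(285,174,305,194)),('w1',(340,310,376,343))):
    try:
        c,ax,n=ring(f,*b);print(f,c.round(1),np.round(ax,1),n,onz(f,c,.155).round(4))
    except Exception as e: print(f,'x')
im=cam('wrist6')[3].astype(int)
for r in range(176,236,3): print(r,' '.join('%d,%d,%d'%tuple(v) for v in im[r,268:296:3]))
for dz in(-.05,-.08,-.11,-.152): print(proj('wrist6',p+[0,0,dz]).round(1))
```

```text
wrist6 [279.9 184.4] [23.8 24.3] 223 [0.6338 0.0501 0.155 ]
scene6 [303.2 209.6] [ 7.4 11.1] 45 [0.632  0.0506 0.155 ]
scene0 [303.4 209.6] [ 7.2 11.1] 46 [0.6323 0.0509 0.155 ]
top0 [294.5 183.8] [ 9.8 10. ] 46 [0.6343 0.0496 0.155 ]
top6 x
w1 [357.8 327.2] [22.6 26.7] 244 [0.6348 0.0504 0.155 ]
176 105,153,120 183,167,105 215,178,99 212,175,96 211,182,99 141,113,68 138,111,62 108,101,68 65,95,71 73,114,88
179 110,151,118 215,183,103 184,163,118 194,167,122 171,144,95 212,178,119 151,132,104 139,111,65 70,92,70 76,118,93
182 203,172,103 215,183,100 205,198,194 215,207,204 215,207,204 215,206,204 215,207,204 138,112,62 112,103,66 102,161,125
185 204,172,99 215,177,95 66,81,67 211,203,200 162,154,152 134,128,124 87,98,87 207,172,93 169,160,97 105,165,129
188 200,170,102 217,180,97 73,92,74 103,98,95 98,97,96 102,97,96 98,94,91 213,177,91 145,153,103 103,165,130
191 101,151,118 215,176,96 213,175,92 104,98,97 100,97,94 101,98,94 100,94,93 192,155,81 93,148,115 102,161,123
194 105,153,123 99,150,117 206,170,93 100,97,95 98,97,92 98,93,91 96,94,92 101,143,110 94,147,114 91,145,112
197 10
[... 763 characters left out ...]
218 104,161,127 105,160,125 98,98,95 97,95,91 100,95,94 98,93,93 93,90,88 91,87,86 104,161,125 105,163,129
221 106,162,127 106,162,126 97,95,91 97,95,91 102,96,95 101,96,94 98,95,93 95,91,90 101,159,125 104,161,125
224 110,164,130 107,161,128 94,90,87 97,93,91 98,94,92 99,95,93 101,96,93 91,88,86 103,159,125 102,159,124
227 104,161,126 106,161,126 95,91,89 101,96,92 100,93,90 95,92,90 99,97,93 94,90,89 101,159,123 104,159,125
230 106,160,126 105,161,126 97,93,91 98,93,92 99,93,93 100,94,91 97,93,92 94,91,87 99,156,121 100,157,122
233 104,157,124 102,160,124 101,94,91 99,95,93 101,97,95 100,96,93 96,91,89 98,94,92 101,157,121 100,157,122
[280.6 225.9]
[280.7 213.1]
[280.8 202.8]
[280.9 191.3]
```

>>> {"op": "jog_arm", "data": {
  "motion": [
    [0.0017, -0.0008, 0, 0, 0, 0, -1],
    [0, 0, 0.01, 0, 0, 0, -1],
    [0, 0, 0.01, 0, 0, 0, -1],
    [0, 0, 0, 0, 0, 0, -1],
    [0, 0, 0, 0, 0, 0, -1]
  ]
}}

```text
time_s: 16.6
ee_pos: [0.6339, 0.0504, 0.309]
eef_rot: [-3.141, -0.0, 1.785]
force: [0.4, -0.5, -2.2]
grip_width: 0.022
grip_force: 40.0
```

>>> {"op": "jog_arm", "data": {
  "motion": [
    [0, 0, 0.003, 0, 0, 0, -1],
    [0, 0, 0.003, 0, 0, 0, -1],
    [0, 0, 0, 0, 0, 0, -1]
  ]
}}

```text
time_s: 16.9
ee_pos: [0.6339, 0.0504, 0.303]
eef_rot: [-3.141, -0.0, 1.785]
force: [0.2, -1.4, -2.3]
grip_width: 0.022
grip_force: 40.0
```

>>> {"op": "jog_arm", "data": {
  "motion": [
    [0, 0, 0.002, 0, 0, 0, -1],
    [0, 0, 0.002, 0, 0, 0, -1],
    [0, 0, 0, 0, 0, 0, -1]
  ]
}}

```text
time_s: 17.2
ee_pos: [0.6339, 0.0504, 0.2991]
eef_rot: [-3.141, -0.0, 1.785]
force: [-0.0, 0.1, -0.5]
grip_width: 0.0219
grip_force: 40.0
```

No contact with the foot about 8 mm below the arm's top face, so it's in the bore. Continuing in steps.

>>> {"op": "jog_arm", "data": {
  "motion": [
    [0, 0, 0.004, 0, 0, 0, -1],
    [0, 0, 0.004, 0, 0, 0, -1],
    [0, 0, 0, 0, 0, 0, -1]
  ]
}}

```text
time_s: 17.5
ee_pos: [0.6338, 0.0504, 0.2906]
eef_rot: [-3.14, -0.0, 1.785]
force: [-0.3, -0.5, -2.8]
grip_width: 0.022
grip_force: 40.0
```

>>> {"op": "jog_arm", "data": {
  "motion": [
    [0, 0, 0.006, 0, 0, 0, -1],
    [0, 0, 0.006, 0, 0, 0, -1],
    [0, 0, 0, 0, 0, 0, -1]
  ]
}}

```text
time_s: 17.8
ee_pos: [0.6338, 0.0505, 0.2782]
eef_rot: [-3.14, -0.0, 1.785]
force: [0.5, -1.0, -1.8]
grip_width: 0.0217
grip_force: 40.0
```

>>> {"op": "jog_arm", "data": {
  "motion": [
    [0, 0, 0.012, 0, 0, 0, -1],
    [0, 0, 0.012, 0, 0, 0, -1],
    [0, 0, 0.012, 0, 0, 0, -1],
    [0, 0, 0.008, 0, 0, 0, -1],
    [0, 0, 0, 0, 0, 0, -1]
  ]
}}

```text
time_s: 18.3
ee_pos: [0.6336, 0.0504, 0.2338]
eef_rot: [-3.139, -0.0, 1.785]
force: [0.0, -1.3, -2.5]
grip_width: 0.0219
grip_force: 40.0
```

>>> {"op": "jog_arm", "data": {
  "motion": [
    [0, 0, 0.003, 0, 0, 0, -1],
    [0, 0, 0.003, 0, 0, 0, -1],
    [0, 0, 0.003, 0, 0, 0, -1],
    [0, 0, 0, 0, 0, 0, -1]
  ]
}}

```text
time_s: 18.7
ee_pos: [0.6339, 0.0504, 0.2261]
eef_rot: [-3.141, -0.0, 1.785]
force: [-0.6, -1.5, -3.2]
grip_width: 0.022
grip_force: 40.0
```

>>> {"op": "jog_arm", "data": {
  "motion": [
    [0, 0, 0.002, 0, 0, 0, -1],
    [0, 0, 0.002, 0, 0, 0, -1],
    [0, 0, 0, 0, 0, 0, -1]
  ]
}}

```text
time_s: 19.0
ee_pos: [0.6339, 0.0505, 0.2222]
eef_rot: [-3.141, -0.0, 1.785]
force: [-0.3, -2.6, -3.0]
grip_width: 0.0217
grip_force: 40.0
```

>>> {"op": "jog_arm", "data": {
  "motion": [
    [-0.0006, 0, 0.003, 0, 0, 0, -1],
    [0, 0, 0.003, 0, 0, 0, -1],
    [0, 0, 0, 0, 0, 0, -1]
  ]
}}

```text
time_s: 19.3
ee_pos: [0.6339, 0.0501, 0.2158]
eef_rot: [-3.141, -0.001, 1.785]
force: [-0.3, 0.3, -3.0]
grip_width: 0.0215
grip_force: 40.0
```

>>> {"op": "jog_arm", "data": {
  "motion": [
    [0, 0, 0.005, 0, 0, 0, -1],
    [0, 0, 0.005, 0, 0, 0, -1],
    [0, 0, 0, 0, 0, 0, -1]
  ]
}}

```text
time_s: 19.6
ee_pos: [0.6338, 0.0499, 0.2054]
eef_rot: [-3.14, -0.0, 1.785]
force: [0.4, 0.6, -1.9]
grip_width: 0.0221
grip_force: 40.0
```

>>> {"op": "jog_arm", "data": {
  "motion": [
    [0, 0, 0.006, 0, 0, 0, -1],
    [0, 0, 0.006, 0, 0, 0, -1],
    [0, 0, 0.006, 0, 0, 0, -1],
    [0, 0, 0, 0, 0, 0, -1],
    [0, 0, 0, 0, 0, 0, -1]
  ]
}}

```text
time_s: 20.1
ee_pos: [0.6341, 0.0499, 0.1883]
eef_rot: [-3.141, -0.0, 1.785]
force: [0.2, 0.2, -2.4]
grip_width: 0.022
grip_force: 40.0
```

>>> {"op": "jog_arm", "data": {
  "motion": [
    [0, 0, 0, 0, 0, 0, -1],
    [0, 0, 0, 0, 0, 0, -1],
    [0, 0, 0, 0, 0, 0, -1]
  ]
}}

```text
time_s: 20.4
ee_pos: [0.6342, 0.0499, 0.1887]
eef_rot: [3.141, 0.0, 1.785]
force: [0.9, 0.4, -2.3]
grip_width: 0.0218
grip_force: 40.0
```

Run:
```python
from h import *
o=ctrl.get_obs();p=o['ee_pos'];print(p,o['eef_rot'],o['force'],o['joint_vel'].round(4))
snap('scene','s7'); cv2.imwrite('pics/c7.png',cv2.resize(cam('s7')[3][140:300,200:380,::-1],(675,600),interpolation=cv2.INTER_CUBIC))
print(blobs('s7',(4,140,60),(16,255,255),50))
print('foot .035',proj('s7',(p[0],p[1],.035)),'turret underside',proj('s7',(p[0],p[1],.055)))
```

```text
[0.63416739 0.04988545 0.18865971] [3.14129379e+00 7.45340367e-05 1.78481236e+00] [ 0.8581848   0.3582803  -2.27205557] [-0.0015  0.0007  0.0008 -0.0004  0.0008  0.0002]
[([321, 92, 76, 49, 1616], [351.1, 120.3]), ([318, 153, 63, 29, 173], [348.4, 169.4]), ([521, 159, 39, 23, 360], [540.9, 169.3]), ([298, 182, 10, 19, 156], [302.6, 190.8]), ([232, 198, 11, 16, 139], [237.1, 205.3]), ([427, 222, 36, 53, 332], [447.6, 248.1]), ([97, 321, 33, 21, 125], [112.0, 331.8])]
foot .035 [302.42717685 251.2505777 ] turret underside [302.63553906 244.81026217]
```

View pics/c7.png

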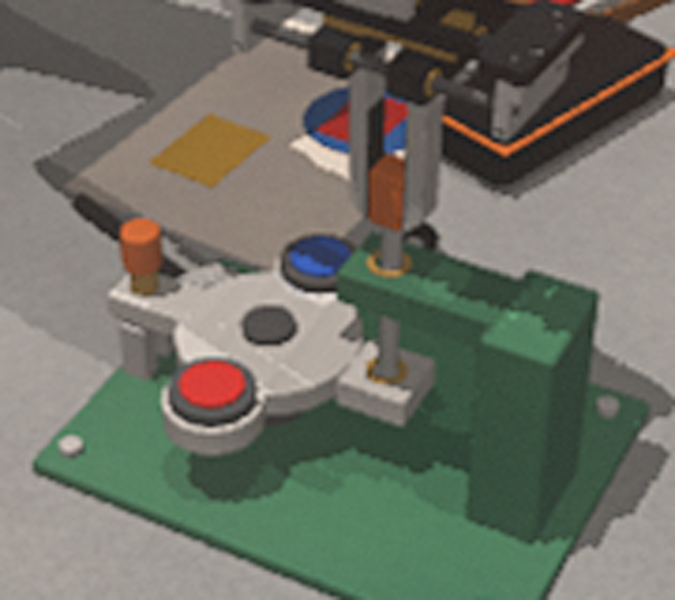

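The rod runs through both rings, with its head about 3 cm clear of the arm. The knob is down at (237,205), and the computed foot height is 37 mm, about 18 mm under the turret.

```bash
python3 -c "
from station import ctrl
print(ctrl.hand_in())"
```

```text
the job is handed in; nothing more can be done
None
```

I handed the job in at about 20 s of the 66 s limit, and no verdict came back: the turret is locked with the plunger home, and the orange-headed rod is held upright through both bushings with its foot about 18 mm under the turret (computed from the arm's pose).

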